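Load a part cassette and unlatch it from its loading dock

TASK

Put the ground steel block into the nest of the part cassette that is latched in the dock on the bench: flat on the nest floor and square between its walls, lowered in, not dropped. Then pinch the cassette's two side catches together between the fingers, so that the dock lets go, and lift the loaded cassette level to about 10 cm above where it sat; finish while still holding it up there, motionless, with both catches pinched and the block in place. Leave the nut, bolt, punch and tape roll where they lie.

Things in the scene. Friction and masses are not known exactly. Their poses are not given: they have to be found in the camera images.
- block_centre (a point): Centre of the ground steel block (35 x 50 x 40 mm, 0.45 to 0.66 kg, two holes in its top), half-way up, 20 mm above its underside; it stands loose on the bench. x: along its 35 mm side, y: along its 50 mm side, z: up; either way round is the same. Take it across its 50 mm side, from the middle up: in the nest the catches stand beside the 35 mm side.
- nest (a point): Centre of the nest's floor, on the cassette, 18 mm above the bench when docked. The nest is 38 mm (x) by 53 mm (y) inside, walls 10 mm high, their top 4 mm flared outward by 2 mm; the end walls (y ends) have gaps 28 mm wide for fingers. x: from catch_b to catch_a, y: along the cassette, z: up. The seated block's centre is 20 mm above this point, its 35 mm side along x.
- cassette: Part cassette: grey anodised aluminium plate 64 x 90 x 10 mm with the nest on top and a sprung catch on each long side; 0.28 kg with its catches, loose but latched in the dock. Origin: centre of its underside, 8 mm above the bench when docked. Axes as the nest's.
- catch_a_tab (a point): Middle of the outer ribbed face of catch_a's finger tab, on the nest's +x side: 32 mm from the cassette's middle when sprung out, 31 mm above the nest floor (49 mm above the bench when docked). The tab is an upright steel plate 28 mm wide (y), 22 mm high, 4 mm thick, its top 42 mm above the nest floor (as the seated block); 8 mm high guide cheeks below it. Axes as the nest's.
- catch_b_tab (a point): The same for the opposite catch, on the nest's -x side: its face looks to -x. The two tabs' outer faces are 64 mm apart when sprung out and 54 mm apart when both are pinched fully in.
- catch_a (a joint): Inward travel of catch_a in m: 0 sprung out (its barb is under the dock's keeper), 0.005 at its stop. It slides along the nest's -x; the spring takes 5 N to start and 8 N at the stop. The barb clears the keeper from about 0.004.
- catch_b (a joint): The same for catch_b, which slides along the nest's +x.
- dock: Loading dock, a dark steel plate 104 x 130 x 8 mm fixed to the bench, with low steel keepers (their tops 21 mm above the bench, over both barbs) and locating blocks (15 mm). Origin: centre of its underside, on the bench. Axes as the nest's; the cassette sits centred on it with about 1 mm of play and comes out straight up.
- nut: Bystander: hex nut, 24 x 27 x 13 mm, loose on the bench; origin at the centre of its underside.
- bolt: Bystander: long brass-coloured bolt lying down, 22 x 78 x 19 mm, loose; origin at the centre of its underside.
- punch: Bystander: dark centre punch lying down, 12 x 110 x 10 mm, loose; origin at the centre of its underside.
- tape: Bystander: dark roll of tape lying flat, 55 x 53 x 19 mm, loose; origin at the centre of its underside.
Things that resemble listed ones, but are neither listed nor needed, are in the scene too. Of the things that look like the part that bears block_centre, take the one that is nearest to the robot's base at the start.

How it is judged:
By the outcome, as a careful person would: the job done as asked, in the order asked, and still so for the second after the job is handed in, while the arm keeps its last pose, push and grip.
It also fails if it takes over 64 s, if anything falls off the work surface, if the arm or the gripper's body presses on something with over 40 N, if the wrist force passes 120 N, or if a joint passes its speed limit or range.

ROBOT

A 7-joint arm with a two-finger parallel gripper is mounted at the origin on a cart in front of the work surface, level with it; the furniture and walls round the work are solid. World frame = base frame: x ahead of the robot, y to its left, z up, the work surface at z = 0. Lengths are in m, angles in rad, forces in N, time in s.
With the tool pointing down it reaches from about 0.35 to 0.9 m from the base axis. Payload 19.9 kg.
Tool frame: the origin (TCP) lies at the very end of the fingers, on their centre line; the grasp point (between the pads) lies 19 mm behind it; z points along the fingers, y is the line along which they close (so a half turn about z gives the same grasp; the last joint's range is limited). The gripper opens to 94 mm and grips with 3 to 60 N. Pads are 16 mm wide; open, the fingers measure 119 mm over their backs; the gripper's body (75 mm by 177 mm) begins 78 mm behind the grasp point.
Start: joints at [-1.321, 0.417, -0.01, 1.614, 0.005, 1.111, -0.053], TCP at [0.179, 0.599, 0.205] pointing down, gripper open.
Joint ranges: [-2.81, 2.81], [-0.39, 2.02], [-1.27, 1.25], [0.06, 2.57], [-1.19, 4.33], [0.19, 2], [-2.82, 2.82]. Speed limits (rad/s): [1.89, 1.89, 2.39, 2.39, 3.01, 3.01, 3.01].

INTERFACE

Orientations are given as a unit quaternion [x, y, z, w].
In Python, from workcell import r gives the robot as it stands. The module is installed in compiled form; this text tells all that it offers.
- The arm moves only by the tool move_arm, never from a script. Its argument "series" is a list of rows, each an object with "linear": the shift along the world's x, y, z normalised to -1 to 1, where 1 is 1 m, a list of three; "dr": the turn, a rotation vector about the world's x, y, z normalised to -1 to 1, where 1 is 45 degrees, a list of three; "hand": the opening, from -1 (shut) to 1 (fully open), so that 0 is half open. A call has 1 to 10 rows; each row shifts and turns the commanded pose from where the row before left it; what a row does not reach is not made up. A row lasts 1/10 s, in which the tool goes at most 50 mm and 8.59 degrees, less where a joint would pass 70% of its speed; a pose out of reach is approached as far as the arm can. A call with a number of a shift or a turn outside -1 to 1 is refused whole. A call with a gripper value outside its range is refused whole. The fingers move at their own pace and stop on an object; "force" is the grip in N (left out, the last holds). Time passes only in rows, so rows that do not move let the fingers close. It gives the time, the measured TCP pose, the force, the opening and the grip force at its end, in the units of the state.
- r.read_state(): the state, without advancing time (a new reading comes with each control period).
- r.snapshot(name): name is "side" or "top"; returns the picture (384x512x3 uint8, blue, green, red); there is no depth.
- r.camera_info(name): a dict with "camera_matrix" (3x3 intrinsics, pixels), "k1" (the pictures are not rectified: a ray, as slopes to the right and down, at radius r is drawn at 1 + k1 r^2 times it, then the intrinsics apply), "view" (4x4, takes a point from world to camera coordinates). Camera axes: x right, y down, z forward; pixel columns grow to the right and rows downward; lengths in m; the calibration is good to about 2 mm. A picture is of the moment at which its call begins. camera_info takes no time and is no camera call.
- r.job_done(): hands the job in; it is judged then, once.
The state is a dict: "time_s": time; "q": joint angles; "joint_vel": joint speeds; "effort": joint torques, N m; "position": TCP position; "tool_rot": TCP orientation; "contact_force": force on the tool from outside, world axes, zero at the start; "torque": the same for the moment, N m; "opening": finger opening in m; "grasp_force": force on a finger pad.
Only numpy, scipy, OpenCV 4.12 (cv2) and the standard library are available. Lean on these libraries where they do the work, as an engineer would, in place of code of your own. Each camera call takes 0.05 s, during which the arm holds its last target. There are 200 camera calls.

## Working session

There is one attempt and no reset: what is moved stays moved. The work goes in short steps, Python scripts to look and compute and a tool call to move; the robot and the scene stay as the last step left them, time stands still between calls to the robot, and variables do not carry over. Pictures are saved under pics/ and viewed, at most 10 in all, crops included, and the job is handed in when it is done.

Besides the shell and the picture viewer there is one more tool, called after "Emit:" as name(argument=value, ...), one argument or row to a line, values as JSON. move_arm: Moves the arm, as the interface text tells. Scaled input: -1 to 1 covers 1 m each way for a shift and 45 degrees each way for a turn. Its arguments: {"type":"object","properties":{"series":{"type":"array","items":{"type":"object","properties":{"linear":{"type":"array","items":{"type":"number","minimum":-1,"maximum":1}},"dr":{"type":"array","items":{"type":"number","minimum":-1,"maximum":1}},"hand":{"type":"number"}}}},"force":{"type":"number"}},"required":["series"]}

```bash
mkdir -p pics; cat > h.py <<'E'
import numpy as np,cv2
from workcell import r
def cam(n):
    c=r.camera_info(n); return np.array(c["camera_matrix"]),c["k1"],np.array(c["view"])
def proj(n,P):
    K,k,V=cam(n); P=np.atleast_2d(P); p=P@V[:3,:3].T+V[:3,3]; s=p[:,:2]/p[:,2:]
    s=s*(1+k*(s**2).sum(1,keepdims=True)); return s@K[:2,:2].T+K[:2,2]
def unproj(n,uv,z):
    K,k,V=cam(n); d=(np.atleast_2d(uv).astype(float)-K[:2,2])@np.linalg.inv(K[:2,:2]).T; s=d.copy()
    for _ in range(30): s=d/(1+k*(s**2).sum(1,keepdims=True))
    R=V[:3,:3]; c=-R.T@V[:3,3]; w=np.c_[s,np.ones(len(s))]@R
    return c+w*((z-c[2])/w[:,2:])
def crop(n,name,box,f):
    x0,y0,x1,y1=box; i=r.snapshot(n)[y0:y1,x0:x1]
    cv2.imwrite('pics/'+name,cv2.resize(i,None,fx=f,fy=f,interpolation=cv2.INTER_CUBIC))
E
python3 - <<'E'
from h import *
a=r.snapshot("top");b=r.snapshot("side")
cv2.imwrite('pics/top0.png',a);cv2.imwrite('pics/side0.png',b)
for n in("top","side"):
    K,k,V=cam(n);print(n,K.round(1).tolist(),k,(-V[:3,:3].T@V[:3,3]).round(3),V[2,:3].round(3))
print(r.read_state())
E
```

```text
top [[409.3, 0.0, 249.0], [0.0, 409.3, 188.6], [0.0, 0.0, 1.0]] -0.001716293294593055 [0.306 0.247 1.178] [ 0.194  0.017 -0.981]
side [[404.7, 0.0, 259.8], [0.0, 404.7, 188.8], [0.0, 0.0, 1.0]] -0.02524831185983817 [ 0.549 -0.581  0.661] [-0.01   0.823 -0.568]
{'time_s': 0.1, 'q': array([-1.3214882 ,  0.41788834, -0.01028614,  1.61409391,  0.00468637,
        1.11068503, -0.05300126]), 'joint_vel': array([-0.0017925 , -0.00107188,  0.00027436, -0.00344672, -0.00051471,
       -0.00147153, -0.00051965]), 'effort': array([ 2.19371454e-03, -8.52571750e+01,  6.40941001e-01, -4.26689565e+01,
       -4.87865251e-02,  1.64699752e-02,  7.41934787e-05]), 'position': array([0.17912688, 0.59844197, 0.20491254]), 'tool_rot': array([ 1.44899557e-01,  9.89446230e-01, -5.24134396e-04, -3.73095286e-05]), 'contact_force': array([-0.35231456, -1.09284275,  0.47780199]), 'torque': array([-0.03856294, -0.02539567,  0.00303857]), 'grasp_force': 0.0, 'opening': 0.09433550343794268}
```

View pics/top0.png

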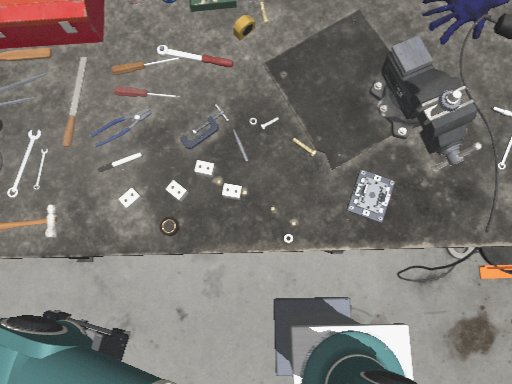

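View pics/side0.png

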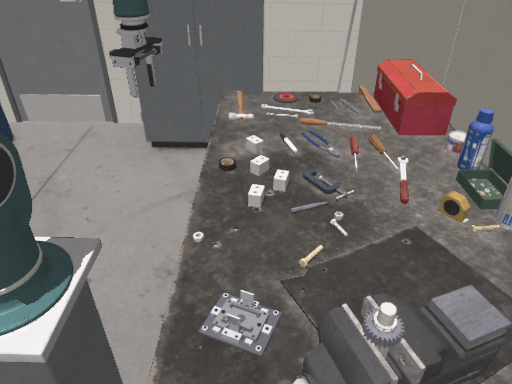

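```bash
python3 - <<'E'
from h import *
i=r.snapshot("top")
def c(x0,y0,x1,y1,f):return cv2.resize(i[y0:y1,x0:x1],None,fx=f,fy=f,interpolation=cv2.INTER_CUBIC)
cv2.imwrite('pics/c1.png',c(115,150,255,240,5.5)); cv2.imwrite('pics/c2.png',c(335,160,410,230,8))
p=[(204,167),(176,189),(232,190),(129,197)]
P=unproj("top",p,.04);print(P.round(3),np.hypot(P[:,0],P[:,1]).round(3)); print(unproj("top",[(372,195)],.02), unproj("top",[(289,239)],.01))
E
```

```text
[[0.599 0.394 0.04 ]
 [0.536 0.474 0.04 ]
 [0.529 0.314 0.04 ]
 [0.517 0.608 0.04 ]] [0.717 0.716 0.615 0.798]
[[ 0.50744734 -0.08451411  0.02      ]] [[0.38901025 0.15664328 0.01      ]]
```

View pics/c1.png

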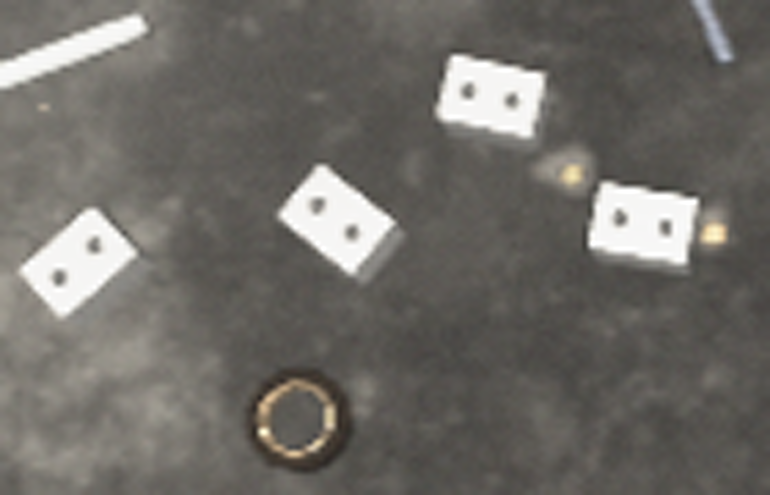

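View pics/c2.png

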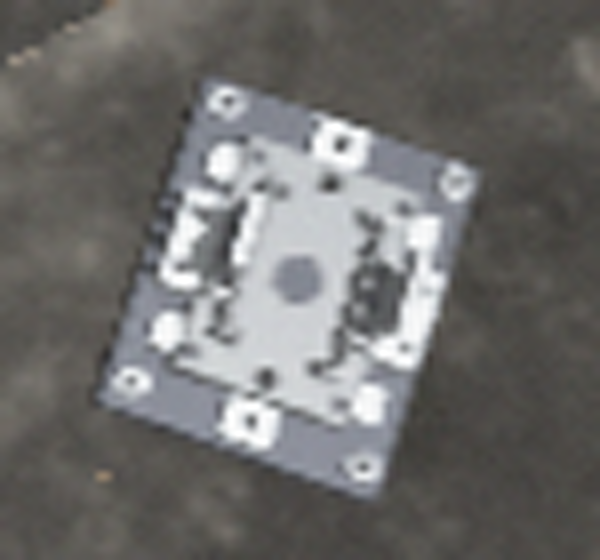

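```bash
cat >> h.py <<'E'
from scipy.optimize import least_squares
from scipy.spatial.transform import Rotation as Rot
def yawpose(P):  # fit centre+yaw of quad corners
    c=P.mean(0); return c
E
python3 - <<'E'
from h import *
f=5.5
i=r.snapshot("top")
g=i.min(2); m=(g[170:215,218:250]>170).astype(np.uint8)
n,l,s,_=cv2.connectedComponentsWithStats(m); print(s.tolist())
k=1+np.argmax(s[1:,4]); cs,_=cv2.findContours((l==k).astype(np.uint8),cv2.RETR_EXTERNAL,cv2.CHAIN_APPROX_NONE)
R=cv2.minAreaRect(cs[0]);q=cv2.boxPoints(R)+[218,170]; print(q)
man=(np.array([(603,181),(698,199),(689,264),(589,247)])+.5)/f-.5+[115,150]
for Q in (q,man):
    P=unproj("top",Q,.04);c=P.mean(0); e=np.roll(P,-1,0)-P
    print(c.round(4),[(round(float(np.linalg.norm(x)),4),round(float(np.degrees(np.arctan2(x[1],x[0]))),1)) for x in e])
D=(np.array([(203,75),(480,175),(378,498),(97,402)])+.5)/8-.5+[335,160]
P=unproj("top",D,.008);c=P.mean(0); e=np.roll(P,-1,0)-P
print("dock",c.round(4),[(round(float(np.linalg.norm(x)),4),round(float(np.degrees(np.arctan2(x[1],x[0]))),1)) for x in e])
print(Rot.from_quat(r.read_state()['tool_rot']).as_matrix().round(3))
# side-view predictions for checks
print("side block top pred",proj("side",unproj("top",man,.04)).round(1), "dock",proj("side",P).round(1))
x0,y0=210,160
j=r.snapshot("side"); a=cv2.resize(j[165:225,230:310],None,fx=5,fy=5,interpolation=cv2.INTER_CUBIC); b=cv2.resize(j[280:360,190:290],None,fx=4,fy=4,interpolation=cv2.INTER_CUBIC)
o=np.zeros((320,800,3),np.uint8); o[:300,:400]=a;o[:,400:]=b; cv2.imwrite('pics/s1.png',o)
E
```

```text
[[0, 0, 32, 45, 1219], [1, 11, 1, 1, 1], [4, 13, 20, 15, 213], [25, 21, 3, 3, 7]]
[[221.34615517 194.2692318 ]
 [223.73077011 182.34615421]
 [241.42307854 185.88461494]
 [239.03846359 197.80769348]]
[0.5289 0.3162 0.04  ] [(0.0351, -11.8), (0.0515, -103.1), (0.035, 167.8), (0.0512, 77.0)]
[0.5289 0.315  0.04  ] [(0.0502, -102.5), (0.0343, 171.1), (0.0523, 78.7), (0.0354, -12.4)]
dock [ 0.5088 -0.0843  0.008 ] [(0.1051, -112.5), (0.1255, 158.1), (0.104, 69.1), (0.1283, -21.4)]
[[-0.958  0.287 -0.   ]
 [ 0.287  0.958 -0.001]
 [-0.    -0.001 -1.   ]]
side block top pred [[264.8 185.1]
 [260.6 195.4]
 [247.8 194.1]
 [252.3 183.3]] dock [[281.9 310.5]
 [261.  354.1]
 [199.6 330.7]
 [223.8 291.2]]
```

View pics/s1.png

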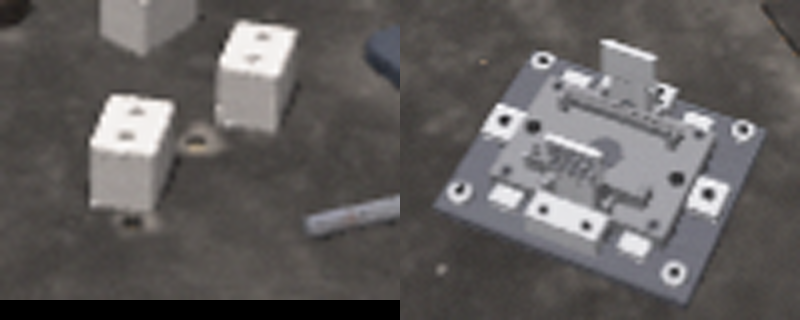

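Block candidates in the top view are (232,190), (204,167), (176,189) and (129,197). They look identical, and (232,190) is nearest the base at 0.615 m against 0.716 m or more. The crop shows its two-hole top, so I choose it. The dock is at about (0.5085, -0.085), with its long axis at -21.6°.

Emit:
move_arm(
  series=[
    {"linear": [0.035,-0.028,0],"dr": [0,0,0.009],"hand": 0.5},
    {"linear": [0.035,-0.028,0],"dr": [0,0,0.009],"hand": 0.5},
    {"linear": [0.035,-0.028,0],"dr": [0,0,0.009],"hand": 0.5},
    {"linear": [0.035,-0.028,0],"dr": [0,0,0.009],"hand": 0.5},
    {"linear": [0.035,-0.028,0],"dr": [0,0,0.009],"hand": 0.5},
    {"linear": [0.035,-0.028,0],"dr": [0,0,0.009],"hand": 0.5},
    {"linear": [0.035,-0.028,0],"dr": [0,0,0.009],"hand": 0.5},
    {"linear": [0.035,-0.028,0],"dr": [0,0,0.009],"hand": 0.5},
    {"linear": [0.035,-0.028,0],"dr": [0,0,0.009],"hand": 0.5},
    {"linear": [0.035,-0.028,0],"dr": [0,0,0.009],"hand": 0.5},
  ],
)

```text
time_s: 1.25
position: [0.5304, 0.3174, 0.2055]
tool_rot: [0.11, 0.994, 0.0, 0.0]
contact_force: [0.6, 0.6, 0.2]
opening: 0.0704
grasp_force: 0.0
```

Emit:
move_arm(
  series=[
    {"linear": [-0.0015,-0.0025,-0.03]},
    {"linear": [0,0,-0.03]},
    {"linear": [0,0,-0.03]},
    {"linear": [0,0,-0.03]},
    {"linear": [0,0,-0.015]},
    {"linear": [0,0,0]},
  ],
)

```text
schema error: expected keys linear, dr, hand
```

```bash
python3 - <<'E'
from h import *
print(r.read_state()['position'])
i=r.snapshot("top");j=r.snapshot("side")
a=cv2.resize(i[165:225,205:265],None,fx=6.5,fy=6.5,interpolation=cv2.INTER_CUBIC);b=cv2.resize(j[140:220,225:305],None,fx=4.875,fy=4.875,interpolation=cv2.INTER_CUBIC)
cv2.imwrite('pics/g1.png',np.hstack([a,b]))
E
```

```text
[0.53038067 0.31743064 0.20549462]
```

View pics/g1.png

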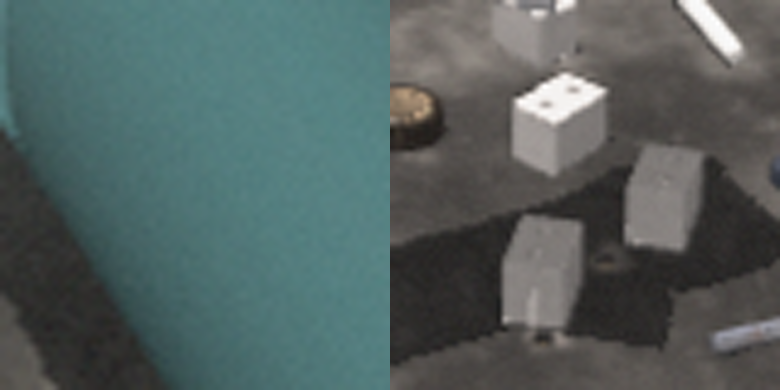

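Arm hides the top view. The side view still shows the block with its upper-left corner at about (252.6,184), as before, so I descend.

Emit:
move_arm(
  series=[
    {"linear": [-0.0015,-0.0025,-0.03],"dr": [0,0,0],"hand": 0.5},
    {"linear": [0,0,-0.03],"dr": [0,0,0],"hand": 0.5},
    {"linear": [0,0,-0.03],"dr": [0,0,0],"hand": 0.5},
    {"linear": [0,0,-0.03],"dr": [0,0,0],"hand": 0.5},
    {"linear": [0,0,-0.02],"dr": [0,0,0],"hand": 0.5},
    {"linear": [0,0,-0.02],"dr": [0,0,0],"hand": 0.5},
    {"linear": [0,0,-0.02],"dr": [0,0,0],"hand": 0.5},
    {"linear": [0,0,-0.015],"dr": [0,0,0],"hand": 0.5},
    {"linear": [0,0,0],"dr": [0,0,0],"hand": 0.5},
    {"linear": [0,0,0],"dr": [0,0,0],"hand": 0.5},
  ],
)

```text
time_s: 2.35
position: [0.5278, 0.3164, 0.0108]
tool_rot: [0.11, 0.994, -0.0, 0.0]
contact_force: [-0.8, 1.0, 0.3]
opening: 0.0704
grasp_force: 0.0
```

```bash
python3 - <<'E'
from h import *
s=r.read_state();T=Rot.from_quat(s['tool_rot']).as_matrix();p=s['position'];print(p,s['opening'])
j=r.snapshot("side");np.save('j.npy',j)
b=cv2.resize(j[150:220,225:325],None,fx=8,fy=8,interpolation=cv2.INTER_CUBIC)
cv2.imwrite('pics/g2.png',b)
for sg in(1,-1):print([((proj("side",[p+T@[dx,sg*.0353,0]])[0]-[225,150]+.5)*8-.5).round(0).tolist() for dx in(-.008,.008)])
E
```

```text
[0.52779646 0.3163586  0.01077263] 0.07037439419441749
[[298.0, 332.0], [254.0, 326.0]]
[[250.0, 450.0], [203.0, 443.0]]
```

View pics/g2.png

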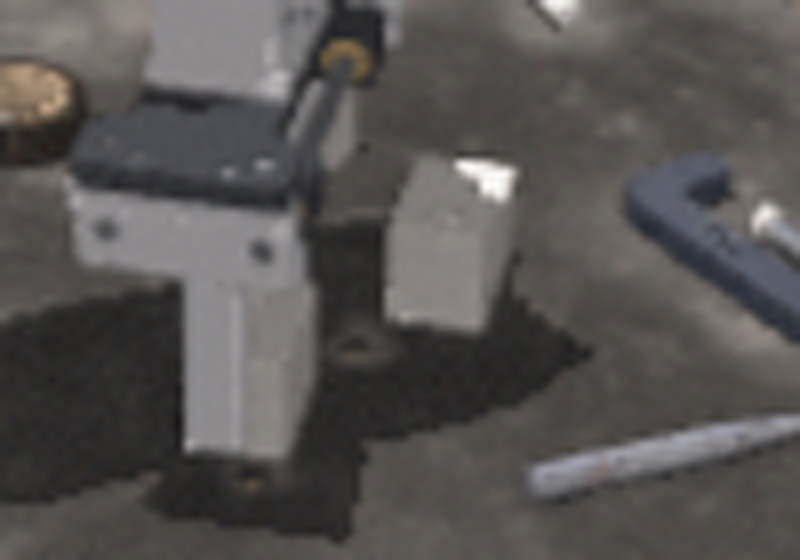

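The near finger's back face spans x 185–243 in the crop, centred on the block's front face at about 235 after parallax. The tips are about 10 mm too low, so I raise them to mid-block and grip.

Emit:
move_arm(
  force=40,
  series=[
    {"linear": [0,0,0.01],"dr": [0,0,0],"hand": 0.5},
    {"linear": [0,0,0],"dr": [0,0,0],"hand": 0.2},
    {"linear": [0,0,0],"dr": [0,0,0],"hand": 0.0},
    {"linear": [0,0,0],"dr": [0,0,0],"hand": -0.2},
    {"linear": [0,0,0],"dr": [0,0,0],"hand": -0.2},
    {"linear": [0,0,0],"dr": [0,0,0],"hand": -0.2},
    {"linear": [0,0,0],"dr": [0,0,0],"hand": -0.2},
    {"linear": [0,0,0],"dr": [0,0,0],"hand": -0.2},
  ],
)

```text
time_s: 3.2
position: [0.5278, 0.3164, 0.0207]
tool_rot: [0.11, 0.994, 0.0, 0.0]
contact_force: [-1.9, -0.6, 6.8]
opening: 0.0499
grasp_force: 39.9
```

Emit:
move_arm(
  series=[
    {"linear": [0,0,0.01],"dr": [0,0,0],"hand": -0.2},
    {"linear": [0,0,0.02],"dr": [0,0,0],"hand": -0.2},
    {"linear": [0,0,0.03],"dr": [0,0,0],"hand": -0.2},
    {"linear": [0,0,0.03],"dr": [0,0,0],"hand": -0.2},
    {"linear": [0,-0.01,0.03],"dr": [0,0,-0.05],"hand": -0.2},
    {"linear": [0,-0.015,0],"dr": [0,0,-0.1],"hand": -0.2},
    {"linear": [0,-0.02,0],"dr": [0,0,-0.12],"hand": -0.2},
    {"linear": [0,-0.02,0],"dr": [0,0,-0.12],"hand": -0.2},
    {"linear": [0,-0.02,0],"dr": [0,0,-0.12],"hand": -0.2},
    {"linear": [0,-0.02,0],"dr": [0,0,-0.12],"hand": -0.2},
  ],
)

```text
time_s: 4.2
position: [0.5271, 0.2103, 0.1405]
tool_rot: [0.352, 0.936, -0.0, -0.0]
contact_force: [0.6, -0.5, -6.6]
opening: 0.0498
grasp_force: 39.9
```

Emit:
move_arm(
  series=[
    {"linear": [-0.002,-0.025,0],"dr": [0,0,-0.14],"hand": -0.2},
    {"linear": [-0.002,-0.025,0],"dr": [0,0,-0.14],"hand": -0.2},
    {"linear": [-0.002,-0.03,0],"dr": [0,0,-0.14],"hand": -0.2},
    {"linear": [-0.002,-0.03,0],"dr": [0,0,-0.14],"hand": -0.2},
    {"linear": [-0.002,-0.03,0],"dr": [0,0,-0.14],"hand": -0.2},
    {"linear": [-0.002,-0.03,0],"dr": [0,0,-0.14],"hand": -0.2},
    {"linear": [-0.002,-0.03,0],"dr": [0,0,-0.14],"hand": -0.2},
    {"linear": [-0.002,-0.03,0],"dr": [0,0,-0.14],"hand": -0.2},
    {"linear": [-0.002,-0.03,0],"dr": [0,0,-0.14],"hand": -0.2},
    {"linear": [0,-0.02,0],"dr": [0,0,-0.1],"hand": -0.2},
  ],
)

```text
time_s: 5.2
position: [0.509, -0.0707, 0.1406]
tool_rot: [0.78, 0.626, -0.0, -0.0]
contact_force: [-0.2, 0.6, -6.5]
opening: 0.0499
grasp_force: 39.9
```

Emit:
move_arm(
  series=[
    {"linear": [0,-0.007,-0.02],"dr": [0,0,-0.1],"hand": -0.2},
    {"linear": [0,-0.007,-0.02],"dr": [0,0,-0.1],"hand": -0.2},
    {"linear": [0,0,-0.02],"dr": [0,0,0],"hand": -0.2},
    {"linear": [0,0,-0.01],"dr": [0,0,0],"hand": -0.2},
    {"linear": [0,0,0],"dr": [0,0,0],"hand": -0.2},
    {"linear": [0,0,0],"dr": [0,0,0],"hand": -0.2},
  ],
)

```text
time_s: 5.8
position: [0.51, -0.0826, 0.071]
tool_rot: [0.825, 0.565, 0.0, 0.0]
contact_force: [-0.1, -0.5, -6.3]
opening: 0.0496
grasp_force: 39.9
```

```bash
python3 - <<'E'
from h import *
s=r.read_state();T=Rot.from_quat(s['tool_rot']).as_matrix();p=s['position'];print(p,s['contact_force'],np.degrees(np.arctan2(T[1,1],T[0,1])))
j=r.snapshot("side");np.save('j2.npy',j)
x0,y0,f=180,265,7
cv2.imwrite('pics/p1.png',cv2.resize(j[y0:y0+85,x0:x0+110],None,fx=f,fy=f,interpolation=cv2.INTER_CUBIC))
q=lambda P:((proj("side",P)-[x0,y0]+.5)*f-.5).round(0).tolist()
b=p-[0,0,.0207]
print("block bottom",q([b+T@[x,y,0] for x,y in((.0175,.025),(.0175,-.025),(-.0175,-.025),(-.0175,.025))]))
print("block top",q([b+[0,0,.04]+T@[x,y,0] for x,y in((.0175,.025),(.0175,-.025),(-.0175,-.025),(-.0175,.025))]))
t=np.radians(-21.6);ax=np.array([np.cos(t),np.sin(t)]);ay=np.array([-ax[1],ax[0]])
D=np.array([.5085,-.085])
g=lambda u,v,z:np.r_[D+ax*u+ay*v,z]
print("dock",q([g(u,v,.008) for u,v in((-.065,-.052),(-.065,.052),(.065,.052),(.065,-.052))]))
print("plate top",q([g(u,v,.018) for u,v in((-.045,-.032),(-.045,.032),(.045,.032),(.045,-.032))]))
print("tab tops (near outer edge, far outer)",q([g(u,v,.060) for u,v in((-.014,-.032),(.014,-.032),(-.014,.032),(.014,.032))]))
E
```

```text
[ 0.51003781 -0.08262043  0.07101035] [-0.08503406 -0.50072436 -6.27985594] -21.134618071188942
block bottom [[545.0, 265.0], [377.0, 210.0], [321.0, 305.0], [494.0, 364.0]]
block top [[545.0, 164.0], [372.0, 110.0], [315.0, 204.0], [493.0, 263.0]]
dock [[131.0, 463.0], [305.0, 187.0], [717.0, 325.0], [578.0, 631.0]]
plate top [[230.0, 406.0], [335.0, 234.0], [626.0, 333.0], [536.0, 518.0]]
tab tops (near outer edge, far outer) [[326.0, 342.0], [424.0, 377.0], [429.0, 167.0], [523.0, 198.0]]
```

View pics/p1.png

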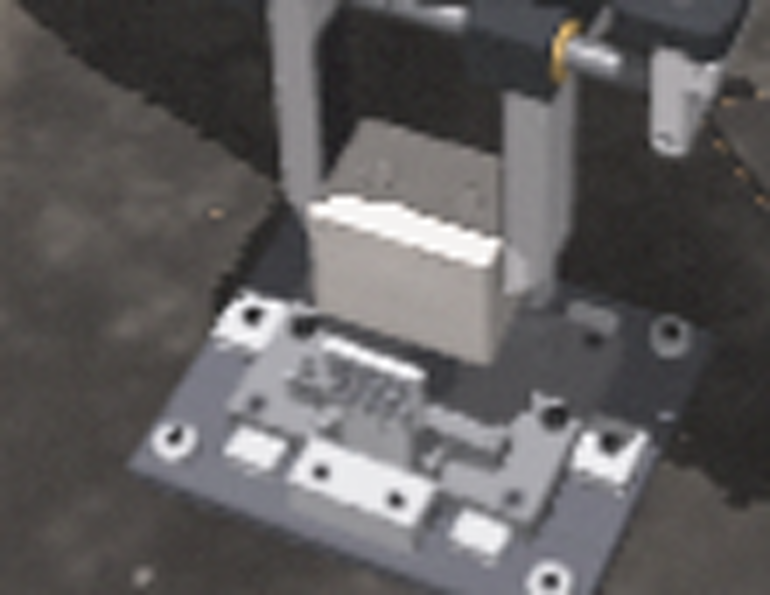

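Block bottom corners are at crop (317,308) and (490,363). The near tab top runs (322,345)–(425,378) and the plate corner is at (228,410). From these the block needs about -1 mm in x, -3.3 mm in y and -0.5° in yaw.

Emit:
move_arm(
  series=[
    {"linear": [-0.001,-0.0033,-0.005],"dr": [0,0,-0.011],"hand": -0.2},
    {"linear": [0,0,-0.005],"dr": [0,0,0],"hand": -0.2},
    {"linear": [0,0,-0.005],"dr": [0,0,0],"hand": -0.2},
    {"linear": [0,0,0],"dr": [0,0,0],"hand": -0.2},
    {"linear": [0,0,0],"dr": [0,0,0],"hand": -0.2},
  ],
)

```text
time_s: 6.35
position: [0.5086, -0.0861, 0.0553]
tool_rot: [0.827, 0.562, -0.0, -0.0]
contact_force: [0.9, -0.8, -6.8]
opening: 0.05
grasp_force: 39.9
```

```bash
python3 - <<'E'
from h import *
s=r.read_state();print(s['position'],s['contact_force'],s['tool_rot'])
i=r.snapshot("top")
x0,y0,f=180,265,7
j=r.snapshot("side");np.save('j3.npy',j)
b=cv2.resize(j[290:350,200:285],None,fx=6.5,fy=6.5,interpolation=cv2.INTER_CUBIC);a=cv2.resize(i[165:225,340:375],None,fx=6.5,fy=6.5,interpolation=cv2.INTER_CUBIC)
cv2.imwrite('pics/p2.png',np.hstack([b,a]))
E
```

```text
[ 0.50861989 -0.08608503  0.05529947] [ 0.90303976 -0.80254153 -6.82975044] [ 8.27339737e-01  5.61701798e-01 -2.02346571e-04 -9.06383795e-05]
```

View pics/p2.png

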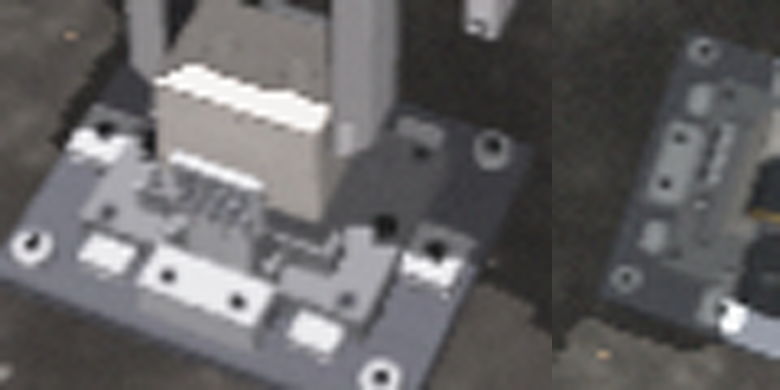

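```bash
python3 - <<'E'
from h import *
s=r.read_state();T=Rot.from_quat(s['tool_rot']).as_matrix();p=s['position']
px=lambda P:(np.array(P)+.5)/6.5-.5+[200,290]
t0=np.radians(-21.6)
def pts(c,t,L):
    ax=np.array([np.cos(t),np.sin(t)]);ay=np.array([-ax[1],ax[0]])
    return np.array([np.r_[c+ax*u+ay*v,z] for u,v,z in L])
L=[(-.045,-.032,.018),(.045,-.032,.018),(-.014,-.032,.060),(.014,-.032,.060)]
ob=px([(82,218),(367,325),(168,163),(262,190)])
f=lambda x:(proj("side",pts(x[:2],x[2],L))-ob).ravel()
a=least_squares(f,[.5085,-.085,t0]);print("cassette",a.x[:2],np.degrees(a.x[2]),a.fun.round(1))
# dock corners from p1 as well: (131,465),(715,335)
z=p[2]-.0207; LB=[(.025,-.0175,z),(-.025,-.0175,z+.04),(.025,-.0175,z+.04)]
ob2=px([(321,220),(157,82),(326,132)])
ty=np.arctan2(T[1,1],T[0,1]);g=lambda x:(proj("side",pts(x[:2],ty,LB))-ob2).ravel()
b=least_squares(g,p[:2]);print("block",b.x,np.degrees(ty),b.fun.round(1),"tcp",p)
E
```

```text
cassette [ 0.50804311 -0.08669231] -21.715007233816937 [-0.2  0.2 -0.2 -0.2  0.4 -0.4 -0.   0.4]
block [ 0.50880366 -0.08730713] -21.651570453757877 [ 0.4  0.7  0.2 -0.9 -0.6  0.1] tcp [ 0.50877282 -0.0860501   0.05551699]
```

Emit:
move_arm(
  series=[
    {"linear": [-0.0006,0.0004,-0.004],"dr": [0,0,0],"hand": -0.2},
    {"linear": [0,0,-0.004],"dr": [0,0,0],"hand": -0.2},
    {"linear": [0,0,-0.003],"dr": [0,0,0],"hand": -0.2},
    {"linear": [0,0,-0.002],"dr": [0,0,0],"hand": -0.2},
    {"linear": [0,0,0],"dr": [0,0,0],"hand": -0.2},
  ],
)

```text
time_s: 6.95
position: [0.5079, -0.0856, 0.0421]
tool_rot: [0.827, 0.562, -0.0, -0.0]
contact_force: [0.2, 0.5, -6.2]
opening: 0.0496
grasp_force: 39.9
```

Emit:
move_arm(
  series=[
    {"linear": [0,0,-0.001],"dr": [0,0,0],"hand": -0.2},
    {"linear": [0,0,-0.001],"dr": [0,0,0],"hand": -0.2},
    {"linear": [0,0,-0.001],"dr": [0,0,0],"hand": -0.2},
    {"linear": [0,0,0],"dr": [0,0,0],"hand": -0.2},
  ],
)

```text
time_s: 7.35
position: [0.5081, -0.0857, 0.0393]
tool_rot: [0.827, 0.562, -0.0, -0.0]
contact_force: [0.7, 2.2, -5.7]
opening: 0.0498
grasp_force: 39.9
```

Emit:
move_arm(
  series=[
    {"linear": [0,0,-0.0007],"dr": [0,0,0],"hand": -0.2},
    {"linear": [0,0,-0.0005],"dr": [0,0,0],"hand": -0.2},
    {"linear": [0,0,0],"dr": [0,0,0],"hand": -0.2},
  ],
)

```text
time_s: 7.65
position: [0.5081, -0.0857, 0.0387]
tool_rot: [0.827, 0.562, 0.0, -0.0]
contact_force: [-4.3, 1.8, 8.2]
opening: 0.0496
grasp_force: 39.9
```

Emit:
move_arm(
  force=5,
  series=[
    {"linear": [0,0,0],"dr": [0,0,0],"hand": 0.1},
    {"linear": [0,0,0],"dr": [0,0,0],"hand": 0.2},
    {"linear": [0,0,0],"dr": [0,0,0],"hand": 0.4},
    {"linear": [0,0,0],"dr": [0,0,0],"hand": 0.4},
    {"linear": [0,0,0],"dr": [0,0,0],"hand": 0.4},
  ],
)

```text
time_s: 8.15
position: [0.5081, -0.0857, 0.0382]
tool_rot: [0.827, 0.562, -0.0, 0.0]
contact_force: [-0.9, -0.5, 0.1]
opening: 0.066
grasp_force: 0.0
```

Emit:
move_arm(
  series=[
    {"linear": [0,0,0.01],"dr": [0,0,0],"hand": 0.4},
    {"linear": [0,0,0.02],"dr": [0,0,0],"hand": 0.4},
    {"linear": [0,0,0.03],"dr": [0,0,0],"hand": 0.6},
    {"linear": [0,0,0.03],"dr": [0,0,0.05],"hand": 1},
    {"linear": [0,0,0],"dr": [0,0,0.12],"hand": 1},
    {"linear": [0,0,0],"dr": [0,0,0.15],"hand": 1},
    {"linear": [0,0,0],"dr": [0,0,0.15],"hand": 1},
    {"linear": [0,0,0],"dr": [0,0,0.15],"hand": 1},
    {"linear": [0,0,0],"dr": [0,0,0.15],"hand": 1},
    {"linear": [0,0,0],"dr": [0,0,0.15],"hand": 1},
  ],
)

```text
time_s: 9.15
position: [0.5081, -0.0858, 0.1289]
tool_rot: [0.574, 0.819, -0.0, 0.0]
contact_force: [-0.1, -1.0, 0.1]
opening: 0.0944
grasp_force: 0.0
```

Emit:
move_arm(
  series=[
    {"linear": [0,0,0],"dr": [0,0,0.15],"hand": 1},
    {"linear": [0,0,0],"dr": [0,0,0.15],"hand": 1},
    {"linear": [0,0,0],"dr": [0,0,0.15],"hand": 1},
    {"linear": [0,0,0],"dr": [0,0,0.15],"hand": 1},
    {"linear": [0,0,0],"dr": [0,0,0.15],"hand": 1},
    {"linear": [0,0,0],"dr": [0,0,0.15],"hand": 1},
    {"linear": [0,0,0],"dr": [0,0,0.12],"hand": 1},
    {"linear": [0,0,0],"dr": [0,0,0.06],"hand": 1},
    {"linear": [0,0,0],"dr": [0,0,0],"hand": 1},
    {"linear": [0,0,0],"dr": [0,0,0],"hand": 1},
  ],
)

```text
time_s: 10.15
position: [0.5081, -0.0858, 0.1287]
tool_rot: [0.189, 0.982, -0.0, 0.0]
contact_force: [-0.6, 0.2, -0.2]
opening: 0.0941
grasp_force: 0.0
```

```bash
python3 -c "
from h import *
np.save('k1.npy',r.snapshot('side'))"
```

Emit:
move_arm(
  force=60,
  series=[
    {"linear": [0,0,-0.02],"dr": [0,0,0],"hand": 1},
    {"linear": [0,0,-0.02],"dr": [0,0,0],"hand": 1},
    {"linear": [0,0,-0.02],"dr": [0,0,0],"hand": 1},
    {"linear": [0,0,-0.012],"dr": [0,0,0],"hand": 1},
    {"linear": [0,0,-0.01],"dr": [0,0,0],"hand": 1},
    {"linear": [0,0,-0.005],"dr": [0,0,0],"hand": 1},
    {"linear": [0,0,0],"dr": [0,0,0],"hand": 1},
  ],
)

```text
time_s: 10.9
position: [0.508, -0.0857, 0.041]
tool_rot: [0.188, 0.982, -0.0, -0.0]
contact_force: [-0.2, -0.2, 1.7]
opening: 0.0942
grasp_force: 0.0
```

```bash
python3 -c "
from h import *
a=np.load('k1.npy');b=r.snapshot('side');c=r.snapshot('top')
R=lambda i,x0,y0,w,h,f:cv2.resize(i[y0:y0+h,x0:x0+w],None,fx=f,fy=f,interpolation=cv2.INTER_CUBIC)
cv2.imwrite('pics/z.png',np.hstack([R(a,195,260,80,100,5),R(b,195,260,80,100,5)]))
"
```

```text
(no output)
```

View pics/z.png

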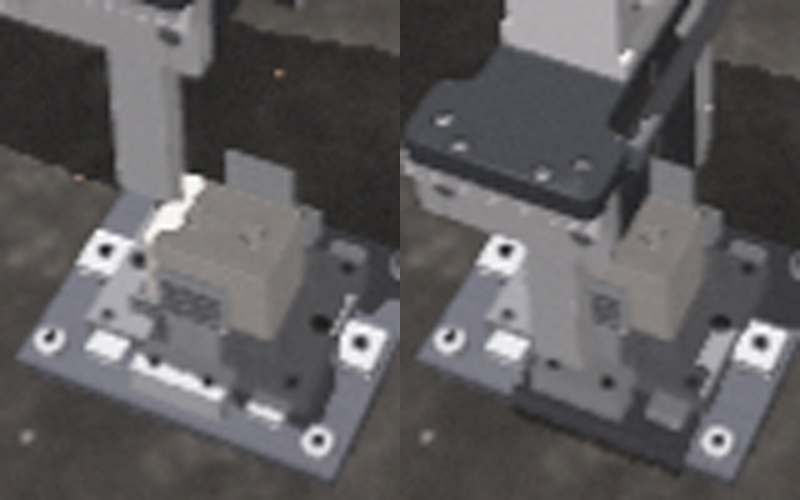

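The block sits level and parallel between the tabs: top face at (160–300, 180–285) and tab at (158–225, 275–325) in the left half. The finger is centred on the near tab, so I pinch.

Emit:
move_arm(
  force=50,
  series=[
    {"linear": [0,0,0],"dr": [0,0,0],"hand": 0.6},
    {"linear": [0,0,0],"dr": [0,0,0],"hand": 0.4},
    {"linear": [0,0,0],"dr": [0,0,0],"hand": 0.3},
    {"linear": [0,0,0],"dr": [0,0,0],"hand": 0.2},
    {"linear": [0,0,0],"dr": [0,0,0],"hand": 0.1},
    {"linear": [0,0,0],"dr": [0,0,0],"hand": 0},
    {"linear": [0,0,0],"dr": [0,0,0],"hand": -0.2},
    {"linear": [0,0,0],"dr": [0,0,0],"hand": -0.2},
    {"linear": [0,0,0],"dr": [0,0,0],"hand": -0.2},
  ],
)

```text
time_s: 11.9
position: [0.5082, -0.0856, 0.0414]
tool_rot: [0.188, 0.982, 0.0, 0.0]
contact_force: [-1.7, 1.9, 5.2]
opening: 0.0499
grasp_force: 50.1
```

Emit:
move_arm(
  force=25,
  series=[
    {"linear": [0,0,0],"dr": [0,0,0],"hand": -0.2},
    {"linear": [0,0,0],"dr": [0,0,0],"hand": -0.2},
    {"linear": [0,0,0],"dr": [0,0,0],"hand": -0.2},
  ],
)

```text
time_s: 12.2
position: [0.5082, -0.0857, 0.0414]
tool_rot: [0.188, 0.982, 0.0, 0.0]
contact_force: [-0.7, 0.2, 4.7]
opening: 0.052
grasp_force: 25.0
```

Emit:
move_arm(
  force=40,
  series=[
    {"linear": [0,0,0],"dr": [0,0,0],"hand": -0.2},
    {"linear": [0,0,0],"dr": [0,0,0],"hand": -0.2},
    {"linear": [0,0,0],"dr": [0,0,0],"hand": -0.2},
    {"linear": [0,0,0.001],"dr": [0,0,0],"hand": -0.2},
    {"linear": [0,0,0.002],"dr": [0,0,0],"hand": -0.2},
    {"linear": [0,0,0.002],"dr": [0,0,0],"hand": -0.2},
    {"linear": [0,0,0],"dr": [0,0,0],"hand": -0.2},
  ],
)

```text
time_s: 12.9
position: [0.5079, -0.0857, 0.0463]
tool_rot: [0.188, 0.982, -0.0, -0.0]
contact_force: [0.8, -0.1, -9.3]
opening: 0.0509
grasp_force: 39.9
```

The wrist now carries about 9.3 N, the full weight of block plus cassette, so the dock has let go.

Emit:
move_arm(
  series=[
    {"linear": [0,0,0.004],"dr": [0,0,0],"hand": -0.2},
    {"linear": [0,0,0.008],"dr": [0,0,0],"hand": -0.2},
    {"linear": [0,0,0.012],"dr": [0,0,0],"hand": -0.2},
    {"linear": [0,0,0.015],"dr": [0,0,0],"hand": -0.2},
    {"linear": [0,0,0.015],"dr": [0,0,0],"hand": -0.2},
    {"linear": [0,0,0.015],"dr": [0,0,0],"hand": -0.2},
    {"linear": [0,0,0.012],"dr": [0,0,0],"hand": -0.2},
    {"linear": [0,0,0.008],"dr": [0,0,0],"hand": -0.2},
    {"linear": [0,0,0.004],"dr": [0,0,0],"hand": -0.2},
    {"linear": [0,0,0.002],"dr": [0,0,0],"hand": -0.2},
  ],
)

```text
time_s: 13.9
position: [0.508, -0.0857, 0.1414]
tool_rot: [0.188, 0.982, -0.0, 0.0]
contact_force: [-0.1, -0.7, -9.3]
opening: 0.0509
grasp_force: 39.9
```

Emit:
move_arm(
  series=[
    {"linear": [0,0,0],"dr": [0,0,0],"hand": -0.2},
    {"linear": [0,0,0],"dr": [0,0,0],"hand": -0.2},
    {"linear": [0,0,0],"dr": [0,0,0],"hand": -0.2},
    {"linear": [0,0,0],"dr": [0,0,0],"hand": -0.2},
    {"linear": [0,0,0],"dr": [0,0,0],"hand": -0.2},
  ],
)

```text
time_s: 14.4
position: [0.508, -0.0857, 0.1411]
tool_rot: [0.188, 0.982, -0.0, -0.0]
contact_force: [0.5, 0.0, -9.6]
opening: 0.0508
grasp_force: 39.9
```

```bash
python3 -c "
from h import *
a=r.snapshot('side').astype(int);[r.snapshot('side') for _ in range(4)];b=r.snapshot('side').astype(int)
s=r.read_state();print(abs(a-b).max(),s['position'],s['torque'],s['contact_force'],abs(s['joint_vel']).max(),s['opening'])
# plate near edge slope: predicted bottom plate corners vs dark/light edges
print(r.job_done())"
```

```text
111 [ 0.50807135 -0.08567952  0.1411956 ] [ 0.03713646 -0.01013107 -0.00181082] [  0.2568996    0.24634146 -10.01140705] 0.0012437611648129605 0.05107383246956725
the job is handed in; nothing more can be done
None
```

I handed the job in at about 15 s of the 64 s allowed: the block is in the nest, both catches are pinched, and the loaded cassette is held about 10 cm above the dock. The wrist carried about 9.3 N through the lift and the grip is 40 N. I did not check the level visually after the lift because my ten pictures were used up; the wrist moment was near zero and the joints were still. Two side frames 0.25 s apart did differ by up to 111 grey levels in some pixels, and I handed in without looking into it.

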